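# Find the tired spring tongue among the card stands

## Task

Check the three card stands one after the other from the robot's left to its right: with the shut fingertips press each steel tongue down on its yellow dot with a steady 8 N for about a second, never more than 14 N, and see how far it sags. Then stand the red marker weight gently upright on the yellow dot of the one tongue that is tired (it sags about twice as far as the others), and leave it there. Leave the other things on the bench where they are.

Things in the scene. Friction and masses are not known exactly. Their poses are not given: they have to be found in the camera images.
- stand_a: one of three look-alike fixed card stands, in a row about 190 mm apart across y: one left (y over 0.1 m), one middle, one right (y under -0.1 m). Origin on the bench below the yellow dot; x runs from the tongue's tip to its root, z up. Aluminium base 80 mm wide, 10 mm high, x -90 to +100 mm; blue riser with clamp at the root, x 70 to 100 mm, top at 90 mm. Two are good, one tired: only pressing tells
- dot_a (a point): yellow dot, 20 mm across, on top of the stand's spring-steel tongue (cantilever 140 x 36 x 4 mm, top 78 mm above the bench, air below), halfway from root to tip. Moves with the tongue: its height shows the sag. Under 8 N at the dot a good tongue sags 4 to 5 mm there (about 1.7 N per mm), a tired one 9 to 11 mm (about 0.8); a wide fingertip bears nearer the root
- stand_b: one of three look-alike fixed card stands, in a row about 190 mm apart across y: one left (y over 0.1 m), one middle, one right (y under -0.1 m). Origin on the bench below the yellow dot; x runs from the tongue's tip to its root, z up. Aluminium base 80 mm wide, 10 mm high, x -90 to +100 mm; blue riser with clamp at the root, x 70 to 100 mm, top at 90 mm. Two are good, one tired: only pressing tells
- dot_b (a point): yellow dot, 20 mm across, on top of the stand's spring-steel tongue (cantilever 140 x 36 x 4 mm, top 78 mm above the bench, air below), halfway from root to tip. Moves with the tongue: its height shows the sag. Under 8 N at the dot a good tongue sags 4 to 5 mm there (about 1.7 N per mm), a tired one 9 to 11 mm (about 0.8); a wide fingertip bears nearer the root
- stand_c: one of three look-alike fixed card stands, in a row about 190 mm apart across y: one left (y over 0.1 m), one middle, one right (y under -0.1 m). Origin on the bench below the yellow dot; x runs from the tongue's tip to its root, z up. Aluminium base 80 mm wide, 10 mm high, x -90 to +100 mm; blue riser with clamp at the root, x 70 to 100 mm, top at 90 mm. Two are good, one tired: only pressing tells
- dot_c (a point): yellow dot, 20 mm across, on top of the stand's spring-steel tongue (cantilever 140 x 36 x 4 mm, top 78 mm above the bench, air below), halfway from root to tip. Moves with the tongue: its height shows the sag. Under 8 N at the dot a good tongue sags 4 to 5 mm there (about 1.7 N per mm), a tired one 9 to 11 mm (about 0.8); a wide fingertip bears nearer the root
- marker: red painted steel marker weight, 250 g (2.5 N), loose on the bench left or right of the row: upright cylinder 32 mm across, 50 mm high, with a narrow neck (26 mm) from 33 to 40 mm; grip it below the neck. Origin at the centre of its underside, z up. Left on the dot it sags a good tongue about 1.5 mm, the tired one about 3.3 mm
- tape_roll: bystander: blue roll of tape lying flat, 72 mm outside, 24 mm high, origin under its centre; loose
- pack_stack: bystander: stack of blue and orange card packs, 93 x 65 x 32 mm, origin under its centre; loose
- case_stack: bystander: stack of clear and white card cases, 84 x 60 x 28 mm, origin under its centre; loose

How it is judged:
On the way, in this order (a step that is already met when the one before it is completed fails the run):
1. the left tongue is pressed by the fingers within 20 mm of its dot with 6.5 to 10 N, kept for 0.4 s (((world y of stand_a between 0.1 and 1 m and contact force between stand_a and the fingers between 6.5 and 10 N and horizontal distance between the grasp point and dot_a below 0.02 m and z of dot_a in the frame of stand_a below 0.0755 m) or (world y of stand_b between 0.1 and 1 m and contact force between stand_b and the fingers between 6.5 and 10 N and horizontal distance between the grasp point and dot_b below 0.02 m and z of dot_b in the frame of stand_b below 0.0755 m) or (world y of stand_c between 0.1 and 1 m and contact force between stand_c and the fingers between 6.5 and 10 N and horizontal distance between the grasp point and dot_c below 0.02 m and z of dot_c in the frame of stand_c below 0.0755 m))), for 0.4 s.
2. the middle tongue is pressed by the fingers within 20 mm of its dot with 6.5 to 10 N, kept for 0.4 s (((world y of stand_a between -0.1 and 0.1 m and contact force between stand_a and the fingers between 6.5 and 10 N and horizontal distance between the grasp point and dot_a below 0.02 m and z of dot_a in the frame of stand_a below 0.0755 m) or (world y of stand_b between -0.1 and 0.1 m and contact force between stand_b and the fingers between 6.5 and 10 N and horizontal distance between the grasp point and dot_b below 0.02 m and z of dot_b in the frame of stand_b below 0.0755 m) or (world y of stand_c between -0.1 and 0.1 m and contact force between stand_c and the fingers between 6.5 and 10 N and horizontal distance between the grasp point and dot_c below 0.02 m and z of dot_c in the frame of stand_c below 0.0755 m))), for 0.4 s.
3. the right tongue is pressed by the fingers within 20 mm of its dot with 6.5 to 10 N, kept for 0.4 s (((world y of stand_a between -1 and -0.1 m and contact force between stand_a and the fingers between 6.5 and 10 N and horizontal distance between the grasp point and dot_a below 0.02 m and z of dot_a in the frame of stand_a below 0.0755 m) or (world y of stand_b between -1 and -0.1 m and contact force between stand_b and the fingers between 6.5 and 10 N and horizontal distance between the grasp point and dot_b below 0.02 m and z of dot_b in the frame of stand_b below 0.0755 m) or (world y of stand_c between -1 and -0.1 m and contact force between stand_c and the fingers between 6.5 and 10 N and horizontal distance between the grasp point and dot_c below 0.02 m and z of dot_c in the frame of stand_c below 0.0755 m))), for 0.4 s.
4. the marker stands released on the dot of the tired tongue, which sags under it by over 2.3 mm (a good one cannot) (((horizontal distance between marker and dot_a below 0.01 m and contact force between marker and stand_a above 1 N and z of dot_a in the frame of stand_a below 0.0757 m) or (horizontal distance between marker and dot_b below 0.01 m and contact force between marker and stand_b above 1 N and z of dot_b in the frame of stand_b below 0.0757 m) or (horizontal distance between marker and dot_c below 0.01 m and contact force between marker and stand_c above 1 N and z of dot_c in the frame of stand_c below 0.0757 m)) and angle between marker's own z axis and vertical below 0.15 rad and linear speed of marker below 0.02 m/s and contact force between marker and the fingers below 0.1 N), for 0.2 s.
At the end, for the whole second after the job is handed in: the red marker stands upright (within 0.15 rad), released and at rest, on the tired tongue, its centre within 10 mm of the yellow dot, which sags over 2.3 mm under it (all of step 4); the robot touches nothing.
It fails at once if a stand or its tongue is pushed with more than 14 N (contact force between any of stand_a, stand_b, stand_c and anything else above 14 N).
It fails at once if a bystander is moved by more than 20 mm (distance of any of tape_roll, pack_stack, case_stack from where it was at the start of the episode above 0.02 m).
It also fails if it takes over 72 s, if anything falls off the work surface, if the arm or the gripper's body presses on something with over 40 N, if the wrist force passes 120 N, or if a joint passes its speed limit or range.

## Robot

A 7-joint arm with a two-finger parallel gripper is mounted at the origin on the work surface. World frame = base frame: x ahead of the robot, y to its left, z up, the work surface at z = 0. Lengths are in m, angles in rad, forces in N, time in s.
With the tool pointing down it reaches from about 0.35 to 0.9 m from the base axis. Payload 8.1 kg.
Tool frame: the origin (TCP) lies on the centre line of the jaws, within the pads' length; the fingertips stand 11 mm ahead of it and the grasp point (between the pads) lies 8 mm behind it; z points along the fingers, y is the line along which they close (so a half turn about z gives the same grasp; the last joint's range is limited). The gripper opens to 92 mm and grips with 3 to 60 N. Pads are 19 mm wide; open, the fingers measure 130 mm over their backs; the gripper's body (75 mm by 190 mm) begins 47 mm behind the grasp point.
Start: joints at [1.139, 0.434, 0.025, 1.573, -0.012, 1.134, -0.075], TCP at [0.202, -0.592, 0.211] pointing down, gripper open.
Joint ranges: [-2.62, 2.62], [-0.44, 2.09], [-1.27, 1.32], [0.08, 2.57], [-1.32, 4.46], [0.12, 2], [-2.74, 2.74]. Speed limits (rad/s): [2.22, 2.22, 3.01, 3.01, 3.14, 3.14, 3.14].

## Interface

Orientations are given as a unit quaternion [w, x, y, z].
In Python, from rig import robot, solver, monitor, optics, spotter gives the robot as it stands. The module is installed in compiled form; this text tells all that it offers. Calls block until the motion is done:
- robot.move_ptp(position, orientation): joint-space move of the TCP to a pose.
- robot.line_to(position, rot=None, feed=0.15, force_limit=None): straight line of the TCP; rot=None keeps the orientation; feed is the mean speed in m/s. With force_limit (N) it stops when the force on the tool has changed by that much, and returns True; else False.
- robot.movej(angles): joint-space move.
- robot.gripper_to(opening): opening from 0.0 (shut) to 1.0 (fully open); the grip force is fixed at half the most; returns when the fingers have stopped.
- robot.wait(seconds).
- solver.inverse_kinematics(position, orientation): joint angles nearest the present ones, or None.
- monitor.observe(): the state.
- optics.capture(name): name is "scene" or "side" or "wrist"; returns a dict with "image" (420x560x3 uint8, blue, green, red), "fx", "fy", "cx", "cy" (pixels), "R" (3x3) and "t" (3): a world point X has camera coordinates R X + t. Camera axes: x right, y down, z forward; pixel columns grow to the right and rows downward; lengths in m; the calibration is good to about 2 mm. A picture is of the moment at which its call begins. There is no depth.
A pose or a line that the arm cannot do raises robot.IKError and nothing moves.
- robot.hand_in(): hands the job in; it is judged then, once.
Trained networks look in the newest picture that a camera, given by its name, has taken for a name from the list of things; names that differ only in an ending like _2 or _b are one class to them, and where a whole thing is asked for, a point or a joint stands for the part that bears it (a point fixed in the world has none). Each returns a list of dicts, best first, with "score" (0 to 1); they miss things now and then, are a little off and sometimes report something else, mostly with a low value. They report only what shows in the picture. A call takes as long as a camera call.
- spotter.recognise(camera, name): "point" ([x, y, z] in m, in world coordinates, good to about 4 mm: the middle of the surface that is visible of it).
- spotter.outline_of(camera, name): "region" (420x560 bool, what is visible of it).
- spotter.mark_of(camera, name): "point" ([x, y, z] in m, in world coordinates, good to about 4 mm: a listed point, or the origin of a listed thing).
The state is a dict: "time_s": time; "joint_pos": joint angles; "joint_velocities": joint speeds; "joint_torque": joint torques, N m; "ee_pos": TCP position; "eef_rot": TCP orientation; "wrist_force": force on the tool from outside, world axes, zero at the start; "torque": the same for the moment, N m; "width": opening from 0.0 (shut) to 1.0 (fully open); "gripper_force": force on a finger pad.
Only numpy, scipy, OpenCV 4.12 (cv2) and the standard library are available. Lean on these libraries where they do the work, as an engineer would, in place of code of your own. Each camera call takes 0.05 s, during which the arm holds its last target. There are 200 camera calls.

## Working session

There is one attempt and no reset: what is moved stays moved. The work goes in short steps, each a Python script; the robot and the scene stay as the last script left them, time stands still between calls to the robot, and variables do not carry over. Pictures are saved under pics/ and viewed, at most 10 in all, crops included, and the job is handed in when it is done.

```bash
mkdir -p pics
python3 - <<'E'
from rig import robot, solver, monitor, optics, spotter
import cv2,numpy as np
ims=[]
for c in ("scene","side"):
    o=optics.capture(c); cv2.imwrite(f"pics/{c}0.png",o["image"])
    print(c,np.round(-o["R"].T@o["t"],3))
    for n in ("dot_a","marker","stand_a","tape_roll","pack_stack","case_stack"):
        print(n,[(np.round(d["point"],3).tolist(),round(d["score"],2)) for d in spotter.mark_of(c,n)][:5])
s=monitor.observe();print(s["time_s"],s["ee_pos"],s["eef_rot"],s["wrist_force"],s["width"])
E
```

```text
scene [0.987 0.59  0.674]
dot_a [([0.626, -0.008, 0.077], 0.92), ([0.538, 0.184, 0.078], 0.89), ([0.539, -0.188, 0.076], 0.67)]
marker [([0.49, -0.368, 0.002], 0.6)]
stand_a [([0.536, -0.184, -0.002], 0.91), ([0.624, -0.013, -0.0], 0.9), ([0.537, 0.18, -0.002], 0.76)]
tape_roll [([0.44, 0.363, 0.0], 0.56)]
pack_stack [([0.66, 0.357, -0.003], 0.85)]
case_stack [([0.666, -0.337, 0.001], 0.55)]
side [ 0.383 -0.881  0.702]
dot_a [([0.537, -0.186, 0.077], 0.9), ([0.627, -0.012, 0.079], 0.76), ([0.539, 0.182, 0.079], 0.67)]
marker [([0.49, -0.368, 0.002], 0.87)]
stand_a [([0.537, 0.182, -0.0], 0.98), ([0.62, -0.01, -0.002], 0.84), ([0.534, -0.19, -0.0], 0.56)]
tape_roll [([0.438, 0.366, 0.002], 0.91), ([0.537, 0.183, 0.077], 0.53)]
pack_stack [([0.664, 0.354, -0.0], 0.67)]
case_stack [([0.67, -0.333, -0.001], 0.91)]
0.7 [ 0.20179144 -0.59157235  0.21085981] [ 5.90405862e-05  9.86522154e-01  1.63627736e-01 -9.39643397e-06] [1.15997415 0.0324145  1.19700804] 0.9970974965392733
```

View pics/scene0.png

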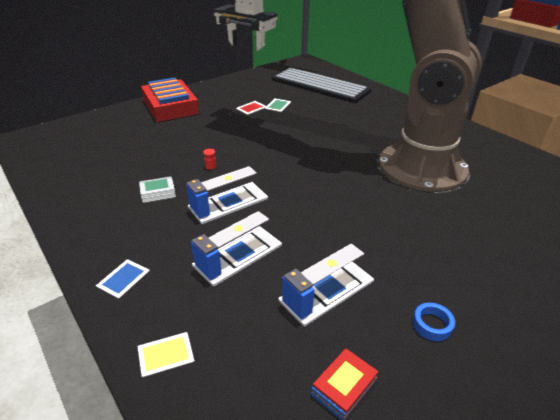

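View pics/side0.png

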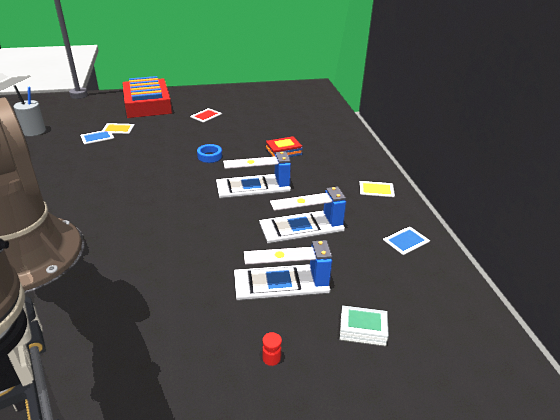

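Both pictures show the three stands with roots away from the robot. In the side view the dots are at about (251,162), (302,200) and (280,255), and the marker is at (272,349), right of the row. The network positions agree. Next I refine the dots and tongue yaw from the pixels, on the z = 78 mm plane.

```bash
cat > h.py <<'E'
from rig import robot, solver, monitor, optics, spotter
import cv2,numpy as np
def ray(o,u,v,z):
    d=o["R"].T@np.array([(u-o["cx"])/o["fx"],(v-o["cy"])/o["fy"],1]); c=-o["R"].T@o["t"]
    return c+d*(z-c[2])/d[2]
def proj(o,X):
    p=o["R"]@np.array(X)+o["t"]; return o["fx"]*p[0]/p[2]+o["cx"],o["fy"]*p[1]/p[2]+o["cy"]
def yellow(o,X,r=14):
    u,v=map(int,proj(o,X)); hsv=cv2.cvtColor(o["image"],cv2.COLOR_BGR2HSV)
    m=cv2.inRange(hsv,(20,90,90),(38,255,255)); k=np.zeros_like(m); cv2.circle(k,(u,v),r,255,-1)
    ys,xs=np.nonzero(m&k)
    return (ray(o,xs.mean(),ys.mean(),X[2])[:2],len(xs)) if len(xs)>4 else None
def q(yaw): return [0,float(np.cos(yaw/2)),float(np.sin(yaw/2)),0]
def fz(n=6):
    L=[]
    for _ in range(n): L.append(monitor.observe()["wrist_force"]); robot.wait(0.02)
    return np.mean(L,0)
E
python3 - <<'E'
from h import *
D=[(.538,.183,.078),(.626,-.01,.078),(.538,-.187,.078)]
for c in("scene","side"):
    o=optics.capture(c)
    for d in D: print(c,yellow(o,d))
    if c=="side":
        for a,b in(((224,164),(277,160)),((272,205),(328,198)),((245,256),(315,254))):
            e=ray(o,*b,.078)-ray(o,*a,.078); print("yaw",np.degrees(np.arctan2(e[1],e[0])))
    r=spotter.outline_of(c,"marker")[0]["region"]; v,u=np.nonzero(r); print("marker",ray(o,u.mean(),v.mean(),.025))
for y in(-.05,0.05):
  print(solver.inverse_kinematics([.53,.183,.13],q(y)))
F=[monitor.observe()["wrist_force"] for _ in range(3)]; print(F)
E
```

```text
scene (array([0.53632792, 0.18447235]), 49)
scene (array([ 0.62459318, -0.0107576 ]), 35)
scene (array([ 0.53819243, -0.18626642]), 22)
marker [ 0.48766832 -0.36575076  0.025     ]
side (array([0.53612422, 0.18265884]), 20)
side (array([ 0.62464748, -0.01257704]), 29)
side (array([ 0.53812574, -0.18731132]), 47)
yaw -0.5578406838776143
yaw 2.6580982847514414
yaw -7.357967552226492
marker [ 0.48922579 -0.36721687  0.025     ]
[ 0.01383844  0.48956391 -0.61451681  1.79279548  0.33601426  0.96538545
 -2.36016142]
[ 0.02802769  0.49469933 -0.63576243  1.79163744  0.34885441  0.9697353
 -2.27166094]
[array([ 0.48622307,  0.09065709, -0.61887785]), array([ 0.48622307,  0.09065709, -0.61887785]), array([ 0.48622307,  0.09065709, -0.61887785])]
```

```bash
cat >> h.py <<'E'
DOT=[(.5362,.1836),(.6246,-.0117),(.5382,-.1868)]; YAW=[-.01,.046,-.128]; MK=(.4885,-.3665)
def press(i):
    (x,y),w=DOT[i],YAW[i]; x-=.007*np.cos(w); y-=.007*np.sin(w); Q=q(w)
    robot.move_ptp([x,y,.16],Q); robot.line_to([x,y,.098]); robot.wait(.3)
    b=fz(15); print("base",b,"t",monitor.observe()["time_s"])
    hit=robot.line_to([x,y,.078],feed=.01,force_limit=3.5)
    z=monitor.observe()["ee_pos"][2]; cmd=z; T=[]; held=0
    for k in range(40):
        s=monitor.observe(); f=fz(5)[2]-b[2]; zz=monitor.observe()["ee_pos"][2]; T.append((round(zz*1e3,2),round(f,2)))
        if abs(f)>11: break
        if abs(abs(f)-8)<.7: held+=1
        if held>=10: break
        if abs(f)<7.5: cmd-=min(.001,(8-abs(f))/1.7e3*.6)
        elif abs(f)>8.6: cmd+=.0003
        else: continue
        robot.line_to([x,y,cmd],feed=.01)
    print(hit,round(z*1e3,2),T,monitor.observe()["time_s"])
    return x,y
E
python3 - <<'E'
from h import *
for w in(-.01,-.01+np.pi):
  for d in DOT: print(np.round(solver.inverse_kinematics([*d,.16],q(w)),2))
robot.gripper_to(0)
p=monitor.observe()["ee_pos"]
for X in ([.45,-.3,.25],[.53,0,.25],[.5292,.1836,.2]): robot.move_ptp(X,q(-.01))
s=monitor.observe();print(s["time_s"],s["ee_pos"],s["joint_pos"],s["width"])
for _ in range(12): print(np.round(monitor.observe()["wrist_force"],2),end=" "); robot.wait(.02)
E
```

```text
[ 0.06  0.48 -0.67  1.74  0.34  1.04 -2.32]
[ 0.12  0.5  -0.28  1.62  0.15  1.05 -1.78]
[ 0.35  0.4  -0.14  1.77  0.07  0.98 -1.4 ]
[ 0.31  0.65 -1.12  1.72  0.63  1.18  0.57]
[ 0.43  0.6  -0.77  1.59  0.45  1.14  1.12]
[ 0.73  0.49 -0.69  1.73  0.35  1.05  1.48]
5.7417 [0.52978475 0.18198442 0.19990122] [-0.20322428  0.36156043 -0.29871823  1.72874818  0.12004509  1.0695007
 -2.12409463] 0.004447119102664971
[ 0.62 -0.22  0.11] [-0.09  0.02 -0.17] [ 0.58 -0.48 -0.09] [ 0.28 -0.61  0.01] [ 1.18 -0.49  0.51] [-0.54  0.06  0.87] [-0.07 -0.18 -0.07] [ 1.16 -0.83 -0.04] [ 0.37 -0.42  0.74] [0.03 0.5  0.09] [0.14 0.17 0.4 ] [-0.92 -0.24 -0.29]
```

Run:
```python
from h import *
x,y=press(0)
o=optics.capture("side"); cv2.imwrite("pics/p0.png",cv2.resize(o["image"][110:290,180:380],(800,600)[:1]+(720,)) if 0 else cv2.resize(o["image"][120:220,190:330],None,fx=4,fy=4))
print(monitor.observe()["ee_pos"],(x,y))
robot.line_to([x,y,.16])
```

```text
base [-0.0876104   0.03624648  0.10221887] t 7.3417
False 78.03 [(np.float64(78.04), np.float64(0.08)), (np.float64(76.98), np.float64(0.1)), (np.float64(75.98), np.float64(0.32)), (np.float64(74.99), np.float64(-0.09)), (np.float64(74.0), np.float64(-0.51)), (np.float64(73.03), np.float64(-0.19)), (np.float64(72.01), np.float64(0.09)), (np.float64(71.02), np.float64(-0.15)), (np.float64(70.0), np.float64(0.03)), (np.float64(69.01), np.float64(-0.25)), (np.float64(68.02), np.float64(-0.43)), (np.float64(67.02), np.float64(-0.02)), (np.float64(66.01), np.float64(-0.37)), (np.float64(64.98), np.float64(-0.16)), (np.float64(64.01), np.float64(0.08)), (np.float64(63.04), np.float64(0.01)), (np.float64(62.1), np.float64(0.62)), (np.float64(61.14), np.float64(2.31)), (np.float64(60.15), np.float64(3.59)), (np.float64(59.18), np.float64(5.72)), (np.float64(58.46), np.float64(6.45)), (np.float64(58.01), np.float64(7.1)), (np.float64(57.72), np.float64(7.09)), (np.float64(57.45), np.float64(8.15)), (np.float64(57.45), np.float64(7.89)), (np.float64(57.45), np.float64(7.52)), (np.float64(57.47), np.float64(7.94)), (np.float64(57.46), np.float64(8.26)), (np.float64(57.46), np.float64(7.45)), (np.float64(57.31), np.float64(8.59)), (np.float64(57.29), np.float64(7.82)), (np.float64(57.3), np.float64(7.98)), (np.float64(57.29), np.float64(7.93))] 18.2417
[0.52955005 0.18375727 0.05730161] (np.float64(0.5292003499970833), np.float64(0.18366999883333918))
```

View pics/p0.png

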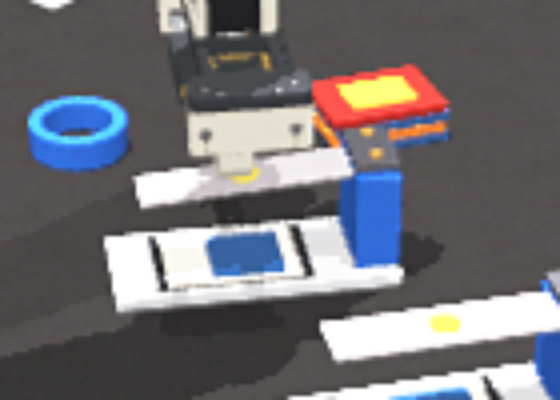

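Run:
```python
from h import *
s=monitor.observe();p=s["ee_pos"];print(s["time_s"],p,s["eef_rot"],s["width"])
out=[]
for c in("side","scene"):
    o=optics.capture(c)
    print(c,"tip at press if spec",proj(o,(.5296,.1838,.046)),"if on tongue",proj(o,(.5296,.1838,.073)))
    im=o["image"].copy()
    u,v=map(int,proj(o,p)); big=cv2.resize(im[v-45:v+45,u-60:u+60],None,fx=5,fy=5,interpolation=cv2.INTER_CUBIC)
    for dz,col in((-.011,(0,0,255)),(0.016,(0,255,0))):
        a,b=proj(o,p+[0,0,dz]); cv2.circle(big,(int((a-u+60)*5),int((b-v+45)*5)),4,col,-1)
    out.append(big)
cv2.imwrite("pics/tip.png",cv2.resize(np.vstack(out),(400,600)))
```

```text
19.1333 [0.52847871 0.1832459  0.15888394] [ 3.91237072e-04  9.99986870e-01 -5.04072290e-03 -8.34966987e-04] 0.007904822579595959
side tip at press if spec (np.float64(247.87843045153778), np.float64(171.90555339320142)) if on tongue (np.float64(247.7293257717902), np.float64(163.04624527604363))
scene tip at press if spec (np.float64(332.644184079663), np.float64(272.584527790858)) if on tongue (np.float64(333.87209669033354), np.float64(262.92634541831103))
```

View pics/tip.png

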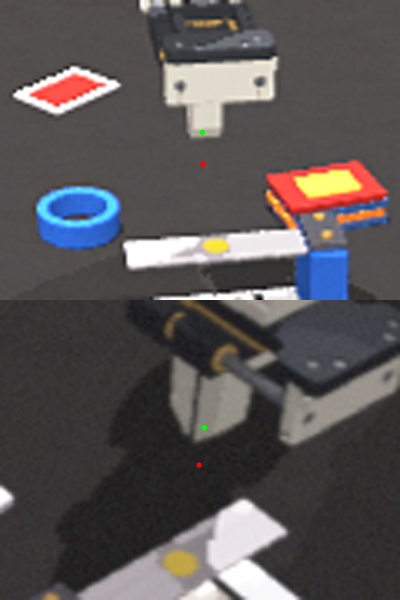

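The red dot marks the specified fingertip position and the green dot one 27 mm higher. In both views the real tip is at the green dot. So the fingertips sit about 16 mm above the reported TCP, with x and y fine, which matches contact at TCP z ≈ 62.3 mm. The left tongue sagged 5 mm at 8 N, about 1.6 N/mm, so it is good. I'll use the corrected height for the other two.

```bash
sed -i 's/\[x,y,.16\],Q); robot.line_to(\[x,y,.098\])/[x,y,.12],Q); robot.line_to([x,y,.069])/; s/\[x,y,.078\],feed=.01/[x,y,.054],feed=.01/; s/round(zz\*1e3,2),round(f,2)/float(round(zz*1e3,2)),float(round(f,2))/' h.py
python3 - <<'E'
from h import *
for i in(1,2):
    x,y=press(i); print(monitor.observe()["ee_pos"]-[x,y,0])
    robot.line_to([x,y,.12])
print(monitor.observe()["time_s"])
E
```

```text
base [-0.03973371  0.08984749 -0.1135639 ] t 21.15
True 57.62 [(57.66, 4.34), (56.76, 4.65), (55.78, 5.27), (54.93, 5.85), (54.26, 6.42), (53.76, 6.84), (53.38, 7.13), (53.15, 7.24), (52.9, 7.18), (52.6, 7.66), (52.64, 7.78), (52.62, 7.52), (52.61, 7.66), (52.65, 7.86), (52.63, 7.89), (52.59, 7.56), (52.62, 7.71), (52.64, 7.73), (52.61, 7.46)] 26.0417
[6.32755107e-04 4.13310407e-05 5.26127063e-02]
base [ 0.11406745 -0.04812221  0.02875375] t 28.4833
True 59.89 [(59.95, 3.99), (59.03, 5.4), (58.22, 6.57), (57.79, 7.7), (57.78, 7.38), (57.6, 7.7), (57.61, 7.43), (57.43, 8.39), (57.44, 8.21), (57.43, 8.08), (57.43, 7.65), (57.42, 7.84), (57.44, 7.72)] 31.7417
[ 2.18676851e-04 -1.38301237e-06  5.74394565e-02]
32.3083
```

The middle tongue is the tired one: about 0.8 N/mm against 1.6 for the others. Now I pick up the marker.

Run:
```python
from h import *
p=monitor.observe()["ee_pos"]; robot.line_to([p[0],p[1],.16],feed=.2)
Q=q(.046); x,y=MK
robot.move_ptp([x,y,.13],Q); robot.gripper_to(1.0)
robot.line_to([x,y,.045],feed=.12)
robot.wait(.2); print(robot.line_to([x,y,-.0097],feed=.05,force_limit=5), monitor.observe()["ee_pos"])
o=optics.capture("side"); u,v=map(int,proj(o,(x,y,.025))); a=o["image"][v-45:v+45,u-60:u+60]
o=optics.capture("scene"); u,v=map(int,proj(o,(x,y,.025))); b=o["image"][v-45:v+45,u-60:u+60]
cv2.imwrite("pics/g.png",cv2.resize(np.vstack([a,b]),(400,600),interpolation=cv2.INTER_CUBIC))
print(monitor.observe()["time_s"])
```

```text
False [ 0.48875072 -0.36664445 -0.00934727]
37.2917
```

View pics/g.png

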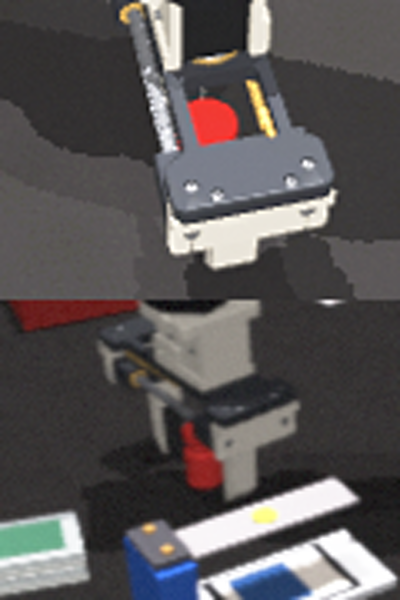

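Run:
```python
from h import *
o=optics.capture("side"); x,y=.48875,-.36664
c=np.array([x,y,.025]); u,v=map(int,proj(o,(*MK,.025)))
f=lambda X:np.round((np.array(proj(o,X))-[u-60,v-45])*[400/120,300/90])
print("marker top exp",f((x,y,.05)))
for w in(.046,-.046):
  n=np.array([np.sin(w),-np.cos(w),0]); print("near finger outer tip exp",f(np.array([x,y,.006])+.065*n))
r=cv2.inRange(cv2.cvtColor(o["image"],cv2.COLOR_BGR2HSV),(0,150,80),(6,255,255))[v-45:v+45,u-60:u+60]; ys,xs=np.nonzero(r); print("red",xs.mean()*3.33,ys.mean()*3.33,xs.min()*3.33,xs.max()*3.33)
```

```text
marker top exp [203. 120.]
near finger outer tip exp [232. 282.]
near finger outer tip exp [220. 284.]
red 211.70475000000002 118.48556249999999 186.48000000000002 236.43
```

Marker and jaws line up to within about 3 mm along x. I'll grip, lift and measure where the marker sits in the hand.

Run:
```python
from h import *
b=fz(8); robot.gripper_to(0.0); s=monitor.observe(); print("w",s["width"]*92,s["gripper_force"])
x,y,z=s["ee_pos"]
robot.line_to([x,y,.14],feed=.12); robot.wait(.2)
print("weight",fz(8)-b)
X,Y=DOT[1]; Q=q(.046)
robot.move_ptp([X,Y-.0,.14],Q); robot.wait(.3)
s=monitor.observe();p=s["ee_pos"];print(s["time_s"],p,s["width"])
out=[]
for c in("side","scene"):
    o=optics.capture(c)
    r=cv2.inRange(cv2.cvtColor(o["image"],cv2.COLOR_BGR2HSV),(0,150,70),(6,255,255))
    u,v=map(int,proj(o,(X,Y,.165))); k=np.zeros_like(r); k[v-30:v+30,u-30:u+30]=255
    ys,xs=np.nonzero(r&k)
    print(c,"red px",len(xs),xs.min(),xs.max(),ys.min(),ys.max(),"exp bottom/top",proj(o,(X,Y,.15)),proj(o,(X,Y,.2)), "exp edges", proj(o,(X-.016,Y,.155)),proj(o,(X+.016,Y,.155)))
    print(c,[(np.round(d["point"],3).tolist(),round(d["score"],2)) for d in spotter.mark_of(c,"marker")][:2])
    out.append(cv2.resize(o["image"][v-60:v+60,u-80:u+80],(400,300),interpolation=cv2.INTER_CUBIC))
cv2.imwrite("pics/h.png",np.vstack(out))
```

```text
w 31.15564476429474 29.99991868942743
weight [ 0.16464467 -0.36213648 -2.22612462]
41.9 [ 0.62458948 -0.01264965  0.13999339] 0.3410193432254142
side red px 173 272 308 138 177 exp bottom/top (np.float64(302.37983713518173), np.float64(173.642005920754)) (np.float64(303.5873710190724), np.float64(153.87410903937834)) exp edges (np.float64(295.4584548963942), np.float64(172.31719587363656)) (np.float64(309.5000897743508), np.float64(171.11448918396016))
side [([0.626, -0.011, 0.15], 0.61), ([0.536, -0.191, -0.0], 0.53)]
scene red px 141 227 235 182 204 exp bottom/top (np.float64(235.81092399228268), np.float64(200.67471276738723)) (np.float64(234.49240801916275), np.float64(180.0883391564147)) exp edges (np.float64(242.30077941657288), np.float64(195.85083821875045)) (np.float64(228.95147259076452), np.float64(201.56344586260914))
scene [([0.625, -0.015, 0.15], 0.44)]
```

View pics/h.png

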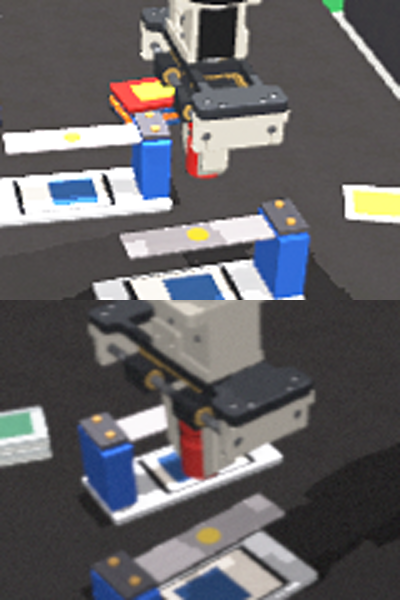

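Weight reads 2.2 N, width 31 mm, and both views show the marker upright over the middle dot, about 2 mm towards the root. I lower it onto the dot.

Run:
```python
from h import *
X,Y=DOT[1][0]-.0015,DOT[1][1]
robot.line_to([X,Y,.074],feed=.1); robot.wait(.3); b=fz(12)
hit=robot.line_to([X,Y,.0653],feed=.008,force_limit=3.2); robot.wait(.15)
f=fz(8)-b; print(hit,monitor.observe()["ee_pos"],f)
z=monitor.observe()["ee_pos"][2]
while f[2]<1.5 and z>.061:
    z-=.0007; robot.line_to([X,Y,z],feed=.01); f=fz(6)-b; print(z,f[2])
robot.gripper_to(.6); robot.wait(.2)
p=monitor.observe()["ee_pos"]; robot.line_to([p[0],p[1],.14],feed=.08); robot.line_to([p[0],p[1],.24],feed=.15)
print(monitor.observe()["time_s"])
out=[]
for c in("side","scene"):
    o=optics.capture(c); u,v=map(int,proj(o,(X,Y,.09)))
    r=cv2.inRange(cv2.cvtColor(o["image"],cv2.COLOR_BGR2HSV),(0,150,70),(6,255,255))[v-30:v+30,u-20:u+20]; ys,xs=np.nonzero(r)
    e=proj(o,(*DOT[1],.0997)); print(c,"red centre",xs.mean()+u-20,ys.mean()+v-30,"exp",e)
    print([(np.round(d["point"],3).tolist(),round(d["score"],2)) for d in spotter.mark_of(c,"marker")][:2])
    out.append(cv2.resize(o["image"][v-45:v+45,u-60:u+60],(400,300),interpolation=cv2.INTER_CUBIC))
cv2.imwrite("pics/f.png",np.vstack(out))
```

```text
True [ 0.62273203 -0.01176605  0.06469564] [2.31052055 0.42680217 3.702845  ]
47.5583
side red centre 300.595015576324 192.7196261682243 exp (np.float64(301.2302628649334), np.float64(192.4610767020486))
[([0.626, -0.011, 0.072], 0.64)]
scene red centre 237.89020771513356 219.4154302670623 exp (np.float64(237.04538336242513), np.float64(219.94868617340228))
[([0.625, -0.01, 0.076], 0.59)]
```

View pics/f.png

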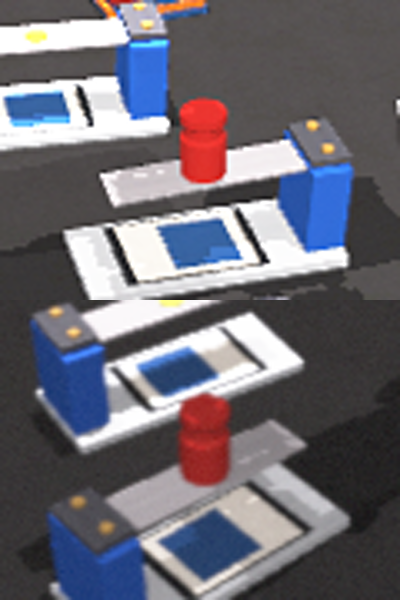

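The marker stands upright and released on the middle dot, within about 2 mm by both cameras, and the tongue is visibly sagging.

```bash
python3 -c "
from rig import robot
robot.wait(.3);print(robot.hand_in())"
```

```text
the job is handed in; nothing more can be done
None
```

I pressed all three tongues in order at about 8 N; the middle one is tired (about 0.8 N/mm against 1.6 for the other two), so the red marker now stands upright on its yellow dot, and I handed the job in at about 48 s (no verdict was returned).

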